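Put the cordless screwdriver on charge

TASK

At this assembly station two screwdrivers hang by their wire bails on the hooks under the lamp. Lift the thicker, longer one up and off its hook without bumping the lamp, and lower it gently, nose down, into the hole of the charging dock until it is fully seated, then let go. Leave the slim screwdriver hanging and do not disturb the bottle or the bracket.

Things in the scene. Friction and masses are not known exactly. Their poses are not given: they have to be found in the camera images.
- driver: the thicker screwdriver, to be charged: grey upright cylinder 34 mm in diameter, dark conical nose below, wire bail on top; loose, about 0.4 kg. Origin at the nose tip (12 mm wide), z up its axis. Full width from 30 to 165 mm above the origin; above it the bail, a loop of 6 mm wire in the y-z plane, 34 mm wide, open inside from 165 to 224 mm, top at 230 mm. The hook passes through it along x
- driver_bail (a point): centre of the wire at the top of the thicker screwdriver's bail, 227 mm above its origin
- slim_driver: bystander, the other hanging screwdriver: same make but 22 mm in diameter; nose to cylinder end 120 mm, bail top at 185 mm; loose. Origin at the nose tip, z up. Which of the two hooks it hangs on varies
- stand: fixed aluminium portal 380 mm wide (y), 370 mm high; origin on the table between its two 30 mm posts (y = +-170 mm), z up; the tools hang on its -x side. A 20 mm cross-bar along y at x = 0, z = 282 to 302 mm carries two hooks pointing to -x
- hook_left (a point): where a bail rests on the stand's hook at y = +75 mm: centre of its 8 mm round bar, at x = -65, z = 268 mm of the stand. From here the bar turns up to its tip 21 mm further towards -x, topping out 24 mm above this point: a bail must rise 20 mm (at most 50) to come away towards -x
- hook_right (a point): the same point of the other, equal hook, at y = -75 mm of the stand
- lamp: white lamp bar fixed to the stand above both hooks, 55 mm (x) by 360 mm (y) by 22 mm high. Origin at the centre of its underside, 345 mm above the table; it covers x = -94 to -39 mm of the stand, so it hangs over the tools
- dock: fixed charging dock, a black block 100 x 100 x 80 mm (on a base plate 130 x 120 x 8 mm) with a round upright hole 41 mm in diameter and 70 mm deep in the middle of its top. Origin on the table under the hole's axis, z up; the hole's floor is at z = 10 mm
- dock_mouth (a point): centre of the mouth of the dock's hole, 80 mm above the table
- bottle: bystander: small red bottle 48 mm in diameter, 125 mm high, standing on the table; origin at the centre of its underside
- bracket: bystander: aluminium angle bracket lying on the table, foot 90 x 50 x 8 mm with an upright flange 50 mm high at its +x end; origin under the middle of the foot
Things that resemble listed ones, but are neither listed nor needed, are in the scene too. Leave any pink look-alike of the driver alone. What is shaped like the dock but red or yellow is not meant.

How it is judged:
By the outcome, as a careful person would: the job done as asked, in the order asked, and still so for the second after the job is handed in, with the robot touching nothing.
It also fails if it takes over 54 s, if anything falls off the work surface, if the arm or the gripper's body presses on something with over 40 N, if the wrist force passes 120 N, or if a joint passes its speed limit or range.

ROBOT

A 7-joint arm with a two-finger parallel gripper is mounted at the origin on the work surface. World frame = base frame: x ahead of the robot, y to its left, z up, the work surface at z = 0. Lengths are in m, angles in rad, forces in N, time in s.
With the tool pointing down it reaches from about 0.35 to 0.9 m from the base axis. Payload 8.1 kg.
Tool frame: the origin (TCP) lies at the very end of the fingers, on their centre line; the grasp point (between the pads) lies 19 mm behind it; z points along the fingers, x is the direction in which the jaws open and shut, and the axes are right-handed (so a half turn about z gives the same grasp; the last joint's range is limited). The gripper opens to 92 mm and grips with 3 to 60 N. Pads are 19 mm wide; open, the fingers measure 130 mm over their backs; the gripper's body (75 mm by 190 mm) begins 47 mm behind the grasp point.
Start: joints at [-1.34, 0.434, 0.025, 1.573, -0.012, 1.134, -0.075], TCP at [0.205, 0.591, 0.227] pointing down, gripper open.
Joint ranges: [-2.62, 2.62], [-0.44, 2.09], [-1.27, 1.32], [0.08, 2.57], [-1.32, 4.46], [0.12, 2], [-2.74, 2.74]. Speed limits (rad/s): [2.22, 2.22, 3.01, 3.01, 3.14, 3.14, 3.14].

INTERFACE

Orientations are given as a rotation vector (axis times angle).
In Python, from cell import status, viewer, arm gives the robot as it stands.
- The arm moves only by the tool jog_arm, never from a script. Its argument "commands" is text: rows parted by semicolons, each of 7 numbers parted by spaces: the closure, from -1 (fully open) to 1 (shut), then the shift along the world's x, y, z normalised to -1 to 1, where 1 is 0.3 m, then the turn, a rotation vector about the world's x, y, z normalised to -1 to 1, where 1 is 2 pi rad. In form: jaw dx dy dz wx wy wz; .... A call has exactly 5 rows; each row shifts and turns the commanded pose from where the row before left it; what a row does not reach is not made up. A row lasts 1/10 s, in which the tool goes at most 50 mm and 8.59 degrees, less where a joint would pass 70% of its speed; a pose out of reach is approached as far as the arm can. A call with a number of a shift or a turn outside -1 to 1 is refused whole. A call with a gripper value outside its range is refused whole. The fingers move at their own pace and stop on an object; "force" is the grip in N (left out, the last holds). Time passes only in rows, so rows that do not move let the fingers close, or fill a call up. It gives the time, the measured TCP pose, the force and the opening at its end, in the units of the state.
- status.observe(): the state, without advancing time (a new reading comes with each control period).
- viewer.get_image(name): name is "side" or "top"; returns a dict with "pixels" (420x560x3 uint8, red, green, blue), "z_map" (420x560 float32, m along the optical axis (not along the pixel's ray), 0 where there is no reading), "camera_matrix" (3x3 intrinsics, pixels), "R" (3x3) and "t" (3): a world point X has camera coordinates R X + t. Camera axes: x right, y down, z forward; pixel columns grow to the right and rows downward; lengths in m; the calibration is good to about 2 mm. A picture is of the moment at which its call begins.
- arm.sign_off(): hands the job in, once; it reports no verdict.
The state is a dict: "clock": time; "joints": joint angles; "dq": joint speeds; "joint_efforts": joint torques, N m; "position": TCP position; "ee_rot": TCP orientation; "force": force on the tool from outside, world axes, zero at the start; "ft_torque": the same for the moment, N m; "width": opening from 0.0 (shut) to 1.0 (fully open).
Only numpy, scipy, OpenCV 4.12 (cv2) and the standard library are available. Lean on these libraries where they do the work, as an engineer would, in place of code of your own. Each camera call takes 0.05 s, during which the arm holds its last target. There are 200 camera calls.

## Working session

There is one attempt and no reset: what is moved stays moved. The work goes in short steps, Python scripts to look and compute and a tool call to move; the robot and the scene stay as the last step left them, time stands still between calls to the robot, and variables do not carry over. Pictures are saved under pics/ and viewed, about 8 in all and at most 12, crops included, and the job is handed in when it is done.

Besides the shell and the picture viewer there is one more tool, called by a JSON object that holds its "api" and its "payload", one argument or row to a line. jog_arm: Moves the arm, as the interface text tells. Scaled input: -1 to 1 covers 0.3 m each way for a shift and 2 pi rad each way for a turn. Its arguments: {"type":"object","properties":{"commands":{"type":"string"},"force":{"type":"number"}},"required":["commands"]}

```bash
mkdir -p pics; ls; cat > h.py <<'E'
import numpy as np,cv2
from cell import status,viewer,arm
def snap(n,f=None):
    d=viewer.get_image(n)
    if f: cv2.imwrite('pics/'+f,d['pixels'][:,:,::-1])
    K,R,t=np.array(d['camera_matrix']),np.array(d['R']),np.array(d['t'])
    z=d['z_map'];v,u=np.mgrid[:z.shape[0],:z.shape[1]]
    P=np.stack([(u-K[0,2])/K[0,0]*z,(v-K[1,2])/K[1,1]*z,z],-1)
    W=(P-t)@R; W[z==0]=np.nan
    return d['pixels'],W,K,R,t
E
python3 - <<'E'
from h import *
for n in('side','top'):
    p,W,K,R,t=snap(n,n+'0.png'); print(n,K[0,0],-R.T@t,R[2]); np.savez('/tmp/'+n,p=p,W=W,K=K,R=R,t=t)
print(status.observe())
E
```

```text
pics
side 407.6731887696661 [0.45400671 0.78794338 0.81527964] [ 0.07740384 -0.82461963 -0.56036694]
top 491.6045956405844 [ 0.38551177 -0.12625519  1.66445301] [ 0.10299333 -0.00546763 -0.99466702]
{'clock': 0.1, 'joints': array([-1.33955665,  0.4351602 ,  0.02501561,  1.57401375, -0.01160818,
        1.13401433, -0.07510921]), 'dq': array([-1.05601953e-03,  7.20929573e-04, -1.09669932e-05, -6.70997039e-04,
        1.46051893e-03, -2.46404461e-04,  5.55482185e-04]), 'joint_efforts': array([ 2.70872770e-03, -6.69120240e+01,  9.87703130e-01, -3.15147758e+01,
       -6.05842285e-02,  3.73299338e-02, -1.02270832e-06]), 'position': array([0.20471363, 0.59002663, 0.2260167 ]), 'ee_rot': array([ 2.55898227e+00,  1.82077649e+00, -1.71744135e-03]), 'force': array([-0.50321642,  0.67825145, -0.71713968]), 'ft_torque': array([ 0.00720688,  0.01585031, -0.0115826 ]), 'width': 0.9991060836214343}
```

View pics/side0.png

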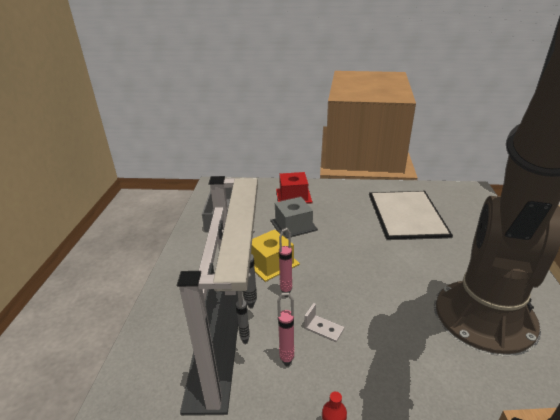

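View pics/top0.png

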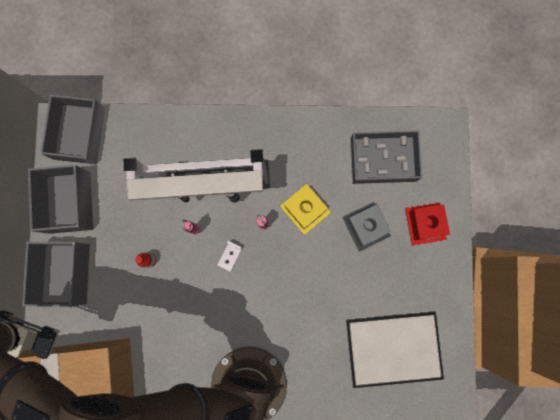

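The side view shows the stand (posts near (190,280) and (217,180)) with two grey drivers under the lamp at about (243,320) and (252,285). Two pink look-alikes stand in front at (286,335) and (286,270), and the grey dock is at (293,212). In the top view the lamp runs (128,187)-(262,180), the dock hole is at about (370,225), the bottle at (143,260) and the bracket at (230,255).

```bash
python3 - <<'E'
import numpy as np,cv2
T=np.load('/tmp/top.npz');S=np.load('/tmp/side.npz')
W=T['W'];p=T['p']
# lamp: top surface ~0.367
m=(abs(W[...,2]-.367)<.008)&(W[...,0]>.2)
n,l,st,c=cv2.connectedComponentsWithStats(m.astype(np.uint8))
for i in range(1,n):
    if st[i,4]>40:
        q=W[l==i]; r=cv2.minAreaRect(q[:,:2].astype(np.float32)); print('z.367',st[i],np.nanmean(q,0).round(3),r, cv2.boxPoints(r).round(3).tolist())
m=(abs(W[...,2]-.08)<.006)
n,l,st,c=cv2.connectedComponentsWithStats(m.astype(np.uint8))
for i in range(1,n):
    if st[i,4]>150:
        q=W[l==i]; r=cv2.minAreaRect(q[:,:2].astype(np.float32)); print('z.08',st[i],np.nanmean(q,0).round(3),r,np.median(p[l==i],0))
for n_,(u0,u1,v0,v1) in {'A':(225,262,250,350),'pink':(275,300,225,370)}.items():
    Wc=S['W'][v0:v1,u0:u1]; pc=S['p'][v0:v1,u0:u1]
    for v in range(0,v1-v0,6):
        print(n_,v+v0,[ (u+u0,*(Wc[v,u]*1000).round().astype(int),pc[v,u].tolist()) for u in range(0,u1-u0,4) if Wc[v,u,2]>.02 and Wc[v,u,2]<.3][:9]) if n_=='A' else None
    if n_=='pink':
        mm=(pc[...,0]>pc[...,1]*1.5+20)
        for a,b in((0,70),(75,145)):
            q=Wc[a:b][mm[a:b]];print('pink',np.nanmedian(q,0),np.nanmin(q,0),np.nanmax(q,0))
big=cv2.resize(S['p'][170:370,190:320,::-1],None,fx=3.0,fy=3.0,interpolation=cv2.INTER_CUBIC)
cv2.imwrite('pics/crop1.png',big)
E
```

```text
z.367 [ 123  149  140   51 3225] [0.612 0.13  0.366] ((0.6327579021453857, 0.13124264776706696), (0.11276763677597046, 0.3739028871059418), 4.561827659606934) [[0.5619999766349792, 0.31299999356269836], [0.5910000205039978, -0.05999999865889549], [0.7039999961853027, -0.050999999046325684], [0.6740000247955322, 0.32199999690055847]]
z.08 [284 185  43  43 731] [ 0.586 -0.178  0.079] ((0.5854746103286743, -0.17807546257972717), (0.1001037061214447, 0.1001233384013176), 40.83563232421875) [215. 185.  66.]
z.08 [349 204  41  41 754] [ 0.528 -0.385  0.079] ((0.5279925465583801, -0.3851616680622101), (0.09987865388393402, 0.10104285180568695), 26.34088706970215) [121. 122. 120.]
z.08 [413 204  37  35 737] [ 0.54  -0.587  0.079] ((0.539309561252594, -0.5858633518218994), (0.09985893964767456, 0.10283983498811722), 9.96054744720459) [176.  40.  37.]
A 250 [(253, np.int64(635), np.int64(-166), np.int64(60), [101, 85, 32]), (257, np.int64(619), np.int64(-144), np.int64(78), [124, 104, 38]), (261, np.int64(607), np.int64(-143), np.int64(80), [214, 179, 63])]
A 256 [(253, np.int64(637), np.int64
[... 2630 characters left out ...]
603), np.int64(209), np.int64(146), [41, 39, 38]), (245, np.int64(594), np.int64(211), np.int64(149), [43, 42, 40])]
A 334 [(241, np.int64(604), np.int64(211), np.int64(130), [49, 49, 46]), (245, np.int64(596), np.int64(209), np.int64(128), [48, 47, 46]), (249, np.int64(589), np.int64(198), np.int64(115), [97, 94, 88])]
A 340 [(241, np.int64(607), np.int64(205), np.int64(103), [109, 105, 98]), (245, np.int64(597), np.int64(209), np.int64(108), [40, 39, 38])]
A 346 []
pink [ 0.52560898 -0.04027849  0.16334669] [ 0.51447958 -0.05423471  0.04543344] [ 0.53698051 -0.02481923  0.16642546]
pink [0.50899964 0.18907827 0.16345927] [0.49544669 0.17268458 0.0401058 ] [0.523037   0.20117884 0.16635854]
```

View pics/crop1.png

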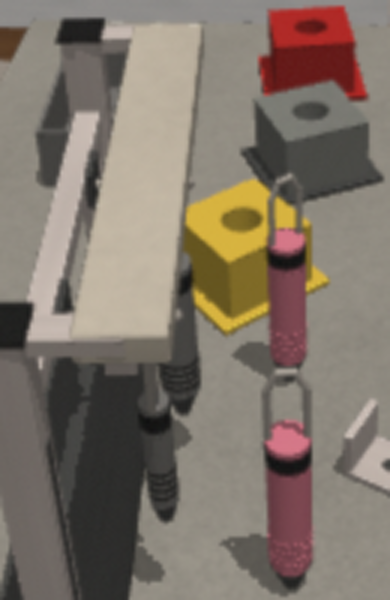

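The close view shows the right-hand grey driver is thicker and hangs lower than the left one. The pink look-alikes stand in front with bails up to 0.23 m, so the gripper has to pass between them. I'll fit the axes from depth next.

```bash
python3 - <<'E'
import numpy as np,cv2
from scipy.optimize import least_squares
S=np.load('/tmp/side.npz');W=S['W'];T=np.load('/tmp/top.npz')
cam=-S['R'].T@S['t']
def fit(c,r,z0,z1,tol=.012):
    c=np.array(c,float)
    for k in range(4):
        d=np.hypot(W[...,0]-c[0],W[...,1]-c[1]); q=W[(abs(d-r)<tol)&(W[...,2]>z0)&(W[...,2]<z1)]
        s=least_squares(lambda c:np.hypot(q[:,0]-c[0],q[:,1]-c[1])-r,c,loss='soft_l1',f_scale=.002); c=s.x; 
    print(c.round(4),len(q),np.abs(s.fun).mean().round(4),q[:,2].min().round(3),q[:,2].max().round(3))
    return c
fit((.612,.052),.017,.09,.205); fit((.612,.052),.011,.12,.205)
fit((.601,.204),.011,.13,.205); fit((.601,.204),.017,.13,.205)
for c in((.526,-.055),(.509,.175)):
    c=fit(c,.017,.04,.16)
    for X in (W,T['W']):
        m=(np.hypot(X[...,0]-c[0],X[...,1]-c[1])<.03)&(X[...,2]>.175)&(X[...,2]<.235); q=X[m]; print('bail',len(q),q.min(0).round(3),q.max(0).round(3), cv2.fitLine(q[:,:2].astype(np.float32),2,0,.001,.001).ravel().round(3))
# dock hole check: ray of hole centre in top image on z=.08
p=T['p'];K,R,t=T['K'],T['R'],T['t']; o=-R.T@t
m=(T['W'][...,2]<.06)|np.isnan(T['W'][...,2]); 
d=np.hypot(T['W'][...,0]-.528,T['W'][...,1]+.385)
m=(m&(np.hypot(*(np.mgrid[:420,:560]-np.array([225,370])[:,None,None]))<11)).astype(np.uint8)
v,u=np.nonzero(m);print(u.mean(),v.mean(),len(u))
E
```

```text
[0.6121 0.0506] 291 0.0009 0.09 0.204
[0.6072 0.0551] 177 0.0011 0.12 0.204
[0.6    0.1998] 263 0.0007 0.13 0.205
[0.6015 0.1931] 263 0.0011 0.13 0.205
[ 0.5284 -0.044 ] 430 0.001 0.04 0.16
bail 102 [ 0.515 -0.054  0.175] [ 0.542 -0.03   0.231] [ 0.787  0.617  0.529 -0.041]
bail 24 [ 0.515 -0.051  0.182] [ 0.544 -0.03   0.234] [ 0.795  0.607  0.527 -0.042]
[0.5065 0.2134] 530 0.0039 0.04 0.16
bail 59 [0.495 0.184 0.176] [0.524 0.19  0.23 ] [0.992 0.126 0.51  0.186]
bail 22 [0.495 0.184 0.193] [0.526 0.192 0.233] [0.986 0.164 0.509 0.188]
368.75221238938053 224.31858407079645 113
```

{"api": "jog_arm", "payload": {
  "commands": "-1 0 0 0.08 0 0 0.02; -1 0 0 0.08 0 0 0.02; -1 0 0 0.08 0 -0.023 0;-1 0 0 0.08 0 -0.023 0; -1 0 0 0.08 0 -0.023 0"
}}

```text
clock: 0.6
position: [0.2053, 0.5908, 0.3486]
ee_rot: [2.068, 1.901, 0.464]
force: [-0.1, -0.8, -1.9]
width: 0.999
```

```bash
python3 -c "
from h import *
s=status.observe();print(s['clock'],s['joints'].round(3),s['position'],cv2.Rodrigues(s['ee_rot'])[0].round(3).tolist())"
```

```text
0.6 [-1.612  0.324  0.044  1.525  0.44   1.316 -0.201] [0.20531124 0.59079149 0.34858266] [[0.076, 0.902, 0.425], [0.996, -0.085, 0.002], [0.038, 0.423, -0.905]]
```

```bash
cat > plan.py <<'E'
from h import *
import sys
from scipy.spatial.transform import Rotation as Ro
def Rt(psi,a):
    p,a=np.radians([psi,a]); z=np.array([np.cos(a)*np.cos(p),np.cos(a)*np.sin(p),-np.sin(a)])
    x=np.array([-np.sin(p),np.cos(p),0]); return np.stack([x,np.cross(z,x),z],1)
def plan(grasp,psi,a,back=0,jaw=-1,step=.045,ang=.14,show=True):
    "rows taking the grasp point to `grasp` minus back*tool z"
    s=status.observe(); M=Rt(psi,a); tgt=np.array(grasp)+M[:,2]*(.019-back)
    d=tgt-s['position']; w=Ro.from_matrix(M@Ro.from_rotvec(s['ee_rot']).as_matrix().T).as_rotvec()
    n=max(1,int(np.ceil(max(np.linalg.norm(d)/step,np.linalg.norm(w)/ang))))
    print('t',round(s['clock'],2),'pos',s['position'].round(4),'q',s['joints'].round(2),'d mm',(d*1e3).round(1),'w deg',np.degrees(w).round(1),'F',s['force'].round(1),'wid',round(s['width'],3))
    print(n,'rows of:',jaw,*(d/n/.3).round(4),*(w/n/(2*np.pi)).round(4))
E
python3 -c "
from plan import *
plan((.612,.0506,.200),-18,25,.2)"
```

```text
t 0.6 pos [0.2053 0.5908 0.3486] q [-1.61  0.32  0.04  1.53  0.44  1.32 -0.2 ] d mm [ 250.7 -489.5  -72.1] w deg [ -9.8 -38.9 -13.9] F [-0.1 -0.8 -1.9] wid 0.999
13 rows of: -1 0.0643 -0.1255 -0.0185 -0.0021 -0.0083 -0.003
```

{"api": "jog_arm", "payload": {
  "commands": "-1 0.064 -0.125 0 -0.003 -0.012 -0.004;-1 0.064 -0.125 0 -0.003 -0.012 -0.004;-1 0.064 -0.125 0 -0.003 -0.012 -0.004;-1 0.064 -0.125 0 -0.003 -0.012 -0.004;-1 0.064 -0.125 0 -0.003 -0.012 -0.004"
}}

```text
clock: 1.1
position: [0.3012, 0.4016, 0.3468]
ee_rot: [1.869, 1.538, 0.661]
force: [-0.4, 0.5, 0.8]
width: 1.0
```

```bash
python3 -c "
from plan import *
plan((.612,.0506,.200),-18,25,.2)"
```

```text
t 1.1 pos [0.3012 0.4016 0.3468] q [-1.7   0.16  0.1   1.96  0.8   1.35 -0.54] d mm [ 154.7 -300.3  -70.3] w deg [ -4.1 -17.5  -6.6] F [-0.4  0.5  0.8] wid 1.0
8 rows of: -1 0.0645 -0.1251 -0.0293 -0.0014 -0.0061 -0.0023
```

{"api": "jog_arm", "payload": {
  "commands": "-1 0.064 -0.125 0 -0.002 -0.008 -0.003;-1 0.064 -0.125 -0.02 -0.002 -0.008 -0.003;-1 0.064 -0.125 -0.02 -0.002 -0.008 -0.003;-1 0.064 -0.125 -0.02 -0.002 -0.008 -0.003;-1 0.064 -0.125 -0.02 -0.002 -0.008 -0.003"
}}

```text
clock: 1.6
position: [0.3972, 0.214, 0.3225]
ee_rot: [1.729, 1.289, 0.762]
force: [0.1, -0.1, -0.9]
width: 0.998
```

```bash
python3 -c "
from plan import *
plan((.612,.0506,.200),-18,25,.2)"
```

```text
t 1.6 pos [0.3972 0.214  0.3225] q [-1.62  0.07  0.16  2.38  1.11  1.3  -0.86] d mm [  58.7 -112.7  -46. ] w deg [-0.5 -3.2 -1.1] F [ 0.1 -0.1 -0.9] wid 0.998
4 rows of: -1 0.049 -0.0939 -0.0383 -0.0004 -0.0022 -0.0008
```

{"api": "jog_arm", "payload": {
  "commands": "-1 0.049 -0.094 -0.038 -0.0004 -0.0022 -0.0008;-1 0.049 -0.094 -0.038 -0.0004 -0.0022 -0.0008;-1 0.049 -0.094 -0.038 -0.0004 -0.0022 -0.0008;-1 0.049 -0.094 -0.038 -0.0004 -0.0022 -0.0008;-1 0 0 0 0 0 0"
}}

```text
clock: 2.1
position: [0.4459, 0.1216, 0.2873]
ee_rot: [1.697, 1.24, 0.773]
force: [-0.4, -0.2, -0.1]
width: 0.997
```

```bash
python3 -c "
from plan import *
plan((.612,.0506,.200),-18,25,.09)
for n in('side','top'): snap(n,n+'1.png')
a=cv2.imread('pics/side1.png')[130:400,150:480];b=cv2.imread('pics/top1.png')[110:330,100:330]
a=cv2.resize(a,(440,360));b=cv2.resize(b,(360,360));cv2.imwrite('pics/c1.png',np.hstack([a,b]))"
```

```text
t 2.1 pos [0.4459 0.1216 0.2873] q [-1.34  0.11  0.08  2.57  1.35  1.18 -1.05] d mm [104.9 -51.1 -57.3] w deg [ 0.5 -0.5  0.1] F [-0.4 -0.2 -0.1] wid 0.997
3 rows of: -1 0.1166 -0.0568 -0.0637 0.0005 -0.0004 0.0001
```

View pics/c1.png

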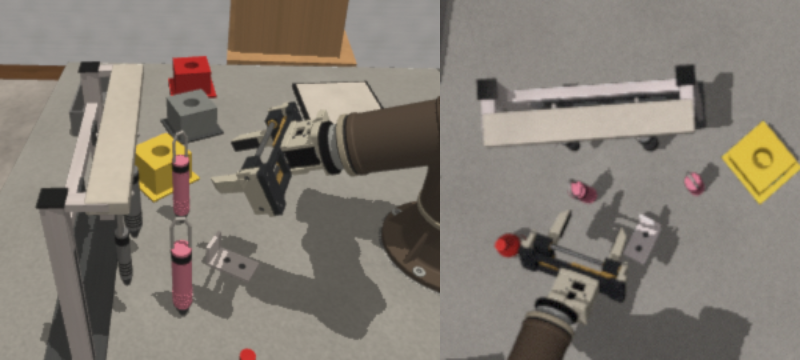

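The combined view shows the tool pointing toward the stand between the two pink look-alikes. In the right pane the left finger is at about (560,225) and pink 2 at (580,190). I'll get onto the approach line before going in.

{"api": "jog_arm", "payload": {
  "commands": "-1 0.08 -0.09 -0.01 0.0007 -0.0007 0.0001;-1 0.08 -0.08 -0.05 0.0007 -0.0007 0.0001;-1 0 0 0 0 0 0;-1 0 0 0 0 0 0;-1 0 0 0 0 0 0"
}}

```text
clock: 2.7
position: [0.4621, 0.1098, 0.2841]
ee_rot: [1.684, 1.243, 0.779]
force: [0.1, 0.7, -0.5]
width: 1.002
```

```bash
python3 -c "
from plan import *
plan((.612,.0506,.200),-18,25,.09)
plan((.612,.0506,.200),-18,25,.0)"
```

```text
t 2.7 pos [0.4621 0.1098 0.2841] q [-1.04  0.13 -0.16  2.57  1.43  1.18 -1.07] d mm [ 88.7 -39.3 -54.1] w deg [ 0.8  0.  -0.3] F [ 0.1  0.7 -0.5] wid 1.002
3 rows of: -1 0.0986 -0.0437 -0.0602 0.0008 0.0 -0.0003
t 2.7 pos [0.4621 0.1098 0.2841] q [-1.04  0.13 -0.16  2.57  1.43  1.18 -1.07] d mm [166.3 -64.5 -92.2] w deg [ 0.8  0.  -0.3] F [ 0.1  0.7 -0.5] wid 1.002
5 rows of: -1 0.1109 -0.043 -0.0615 0.0005 0.0 -0.0002
```

{"api": "jog_arm", "payload": {
  "commands": "-1 0.07 -0.04 -0.02 0.0005 0 0;-1 0.07 -0.04 -0.02 0.0005 0 0;-1 0.05 -0.03 -0.02 0.0005 0 0;-1 0 0 0 0 0 0;-1 0 0 0 0 0 0"
}}

```text
clock: 3.2
position: [0.519, 0.0764, 0.2661]
ee_rot: [1.691, 1.24, 0.785]
force: [-0.2, 1.0, 0.1]
width: 1.003
```

```bash
python3 -c "
from plan import *
plan((.612,.0506,.200),-18,25,.09)"
```

```text
t 3.2 pos [0.519  0.0764 0.2661] q [-0.78  0.2  -0.17  2.56  1.7   1.08 -1.14] d mm [ 31.8  -5.9 -36.1] w deg [ 0.4  0.  -0.3] F [-0.2  1.   0.1] wid 1.003
2 rows of: -1 0.0529 -0.0098 -0.0602 0.0005 0.0 -0.0004
```

{"api": "jog_arm", "payload": {
  "commands": "-1 0.035 -0.006 -0.04 0.0004 0 0;-1 0.035 -0.007 -0.04 0.0004 0 0;-1 0.036 -0.007 -0.04 0 0 0;-1 0 0 0 0 0 0;-1 0 0 0 0 0 0"
}}

```text
clock: 3.7
position: [0.5507, 0.0704, 0.2302]
ee_rot: [1.695, 1.239, 0.789]
force: [-0.3, -0.1, -0.5]
width: 0.999
```

```bash
python3 -c "
from plan import *
plan((.612,.0506,.200),-18,25,.0)
for n in('side','top'): snap(n,n+'2.png')
a=cv2.imread('pics/side2.png')[150:370,170:400];b=cv2.imread('pics/top2.png')[110:310,130:330]
a=cv2.resize(a,(414,396));b=cv2.resize(b,(384,396));cv2.imwrite('pics/c2.png',np.hstack([a,b]))"
```

```text
t 3.7 pos [0.5507 0.0704 0.2302] q [-0.71  0.33 -0.14  2.56  1.87  1.09 -1.28] d mm [ 77.7 -25.1 -38.2] w deg [ 0.1  0.  -0.3] F [-0.3 -0.1 -0.5] wid 0.999
3 rows of: -1 0.0863 -0.0279 -0.0425 0.0001 0.0 -0.0003
```

View pics/c2.png

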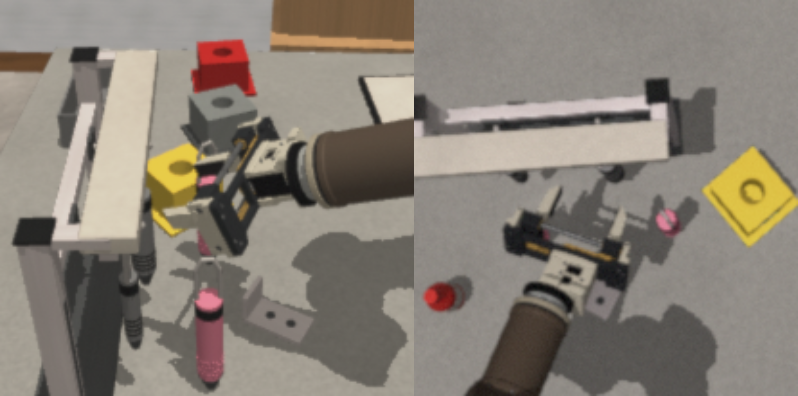

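```bash
python3 -c "
from plan import *
s=status.observe();M=Ro.from_rotvec(s['ee_rot']).as_matrix()
for n in('side','top'):
    p,W,*_=snap(n); X=(W-s['position'])@M+[0,0,.019]
    m=(abs(X[...,0])<.15)&(abs(X[...,1])<.08)&(X[...,2]>-.16)&(X[...,2]<.03)&(W[...,2]>.19)
    q=X[m]
    for a in np.arange(-.16,.03,.02):
        k=q[(q[:,2]>=a)&(q[:,2]<a+.02)]
        if len(k)>3: print(n,a.round(2),len(k),k.min(0).round(3),k.max(0).round(3))
    m=(np.hypot(W[...,0]-.51,W[...,1]-.187)<.035)&(W[...,2]<.235)&(W[...,2]>.175);q=W[m];print('bail2',len(q),q.min(0).round(3) if len(q) else 0,q.max(0).round(3) if len(q) else 0)
"
```

```text
side -0.16 373 [-0.052 -0.037 -0.16 ] [ 0.037  0.037 -0.14 ]
side -0.14 198 [-0.049 -0.029 -0.14 ] [ 0.019  0.037 -0.12 ]
side -0.12 284 [-0.05  -0.026 -0.12 ] [ 0.019  0.024 -0.1  ]
side -0.1 1010 [-0.097 -0.038 -0.1  ] [ 0.097  0.037 -0.08 ]
side -0.08 574 [-0.094 -0.038 -0.08 ] [ 0.095  0.037 -0.06 ]
side -0.06 366 [-0.087 -0.074 -0.06 ] [ 0.101  0.037 -0.04 ]
side -0.04 121 [-0.065 -0.062 -0.04 ] [ 0.105  0.011 -0.02 ]
side -0.02 176 [-0.065 -0.061 -0.02 ] [ 0.135  0.049 -0.   ]
side -0.0 131 [-0.063 -0.011  0.   ] [0.15  0.024 0.02 ]
side 0.02 64 [-0.124 -0.033  0.021] [0.15 0.01 0.03]
bail2 155 [0.491 0.173 0.175] [0.527 0.189 0.235]
top -0.16 280 [-0.047 -0.035 -0.16 ] [ 0.042  0.042 -0.14 ]
top -0.14 134 [-0.047 -0.023 -0.14 ] [ 0.021  0.041 -0.12 ]
top -0.12 171 [-0.047 -0.02  -0.12 ] [ 0.021  0.03  -0.1  ]
top -0.1 660 [-0.092 -0.04  -0.1  ] [ 0.099  0.041 -0.08 ]
top -0.08 381 [-0.091 -0.031 -0.08 ] [ 0.097  0.043 -0.06 ]
top -0.06 134 [-0.084 -0.024 -0.06 ] [ 0.09   0.042 -0.042]
top -0.04 89 [-0.062 -0.012 -0.04 ] [ 0.133  0.051 -0.02 ]
top -0.02 93 [-0.06  -0.013 -0.02 ] [ 0.136  0.053 -0.   ]
top -0.0 58 [-0.057 -0.009  0.   ] [0.066 0.015 0.018]
top 0.02 16 [-0.124 -0.028  0.021] [0.146 0.076 0.03 ]
bail2 0 0 0
```

{"api": "jog_arm", "payload": {
  "commands": "-1 0 0 0.04 0 0 0;-1 0.06 -0.019 -0.004 0 0 0;-1 0.06 -0.019 -0.004 0 0 0;-1 0.06 -0.02 -0.005 0 0 0;-1 0 0 0 0 0 0"
}}

```text
clock: 4.4
position: [0.6064, 0.0509, 0.239]
ee_rot: [1.696, 1.234, 0.789]
force: [-1.1, -0.3, 0.4]
width: 0.998
```

```bash
python3 -c "
from plan import *
plan((.612,.0506,.200),-18,25,.0)
p,W,*_=snap('side')
for c in((.51,.187),(.528,-.042)):
    m=(np.hypot(W[...,0]-c[0],W[...,1]-c[1])<.03)&(W[...,2]<.235)&(W[...,2]>.175);q=W[m];print('bail',len(q),q.min(0).round(3),q.max(0).round(3))
"
```

```text
t 4.4 pos [0.6064 0.0509 0.239 ] q [-0.59  0.33 -0.08  2.47  2.    0.99 -1.22] d mm [ 22.   -5.6 -47. ] w deg [ 0.   0.1 -0.1] F [-1.1 -0.3  0.4] wid 0.998
2 rows of: -1 0.0366 -0.0094 -0.0783 0.0 0.0002 -0.0001
bail 128 [0.493 0.181 0.175] [0.527 0.191 0.23 ]Traceback (most recent call last):
  File "<string>", line 6, in <module>
    m=(np.hypot(W[...,0]-c[0],W[...,1]-c[1])<.03)&(W[...,2]<.235)&(W[...,2]>.175);q=W[m];print('bail',len(q),q.min(0).round(3),q.max(0).round(3))
                                                                                                             ~~~~~^^^
    return umr_minimum(a, axis, None, out, keepdims, initial, where)
ValueError: zero-size array to reduction operation minimum which has no identity
```

Pink 2 hasn't moved. Next I descend onto the driver.

{"api": "jog_arm", "payload": {
  "commands": "-1 0.02 -0.006 -0.04 0 0 0;-1 0.02 -0.006 -0.04 0 0 0;-1 0.017 -0.004 -0.04 0 0 0;-1 0.016 -0.003 -0.036 0 0 0;-1 0 0 0 0 0 0"
}}

```text
clock: 4.95
position: [0.6265, 0.0466, 0.1902]
ee_rot: [1.696, 1.24, 0.787]
force: [1.5, -0.5, 0.0]
width: 1.0
```

```bash
python3 -c "
from plan import *
plan((.612,.0506,.200),-18,25,.0)
a,W,*_=snap('side');b,W2,*_=snap('top')
q=W[(np.hypot(W[...,0]-.612,W[...,1]-.0506)<.022)&(W[...,2]>.06)&(W[...,2]<.17)]; print(len(q),q.mean(0) if len(q) else 0)
q=W2[(np.hypot(W2[...,0]-.528,W2[...,1]+.042)<.03)&(W2[...,2]>.17)&(W2[...,2]<.235)]; print('pink1',len(q),q.min(0).round(3),q.max(0).round(3)) 
a=cv2.resize(a[170:350,200:360,::-1],(400,450));b=cv2.resize(b[130:290,150:290,::-1],(394,450));cv2.imwrite('pics/c3.png',np.hstack([a,b]))"
```

```text
t 4.95 pos [0.6265 0.0466 0.1902] q [-0.55  0.48 -0.07  2.47  2.13  1.05 -1.37] d mm [ 1.9 -1.3  1.8] w deg [ 0.1 -0.1 -0.2] F [ 1.5 -0.5  0. ] wid 1.0
1 rows of: -1 0.0063 -0.0043 0.0059 0.0002 -0.0002 -0.0007
168 [0.6108559  0.06452208 0.0936128 ]
pink1 26 [ 0.516 -0.051  0.171] [ 0.543 -0.031  0.234]
```

View pics/c3.png

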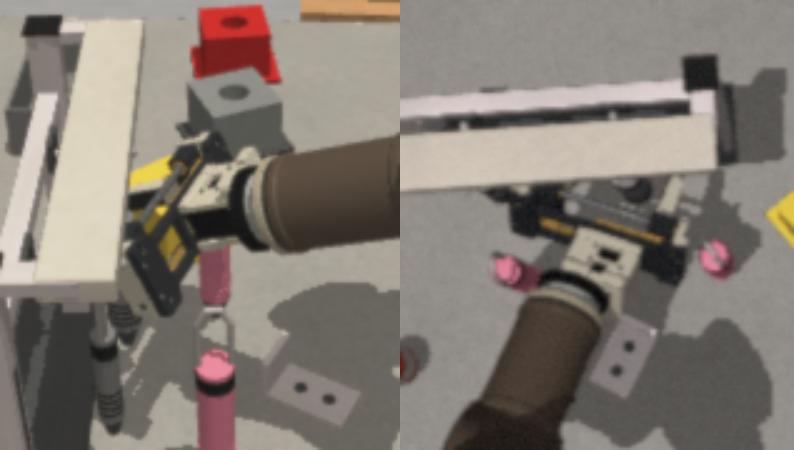

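The right pane shows the driver (nose about (630,185)) between the open fingers, and both pinks untouched. Time to close.

{"api": "jog_arm", "payload": {
  "commands": "-0.3 0.006 -0.004 0.005 0 0 0;0.2 0 0 0 0 0 0;1 0 0 0 0 0 0;1 0 0 0 0 0 0;1 0 0 0 0 0 0",
  "force": 30
}}

```text
clock: 5.55
position: [0.6289, 0.045, 0.1929]
ee_rot: [1.696, 1.237, 0.789]
force: [-0.2, 0.1, 0.0]
width: 0.612
```

{"api": "jog_arm", "payload": {
  "commands": "1 0 0 0 0 0 0;1 0 0 0 0 0 0;1 0 0 0 0 0 0;1 0 0 0 0 0 0;1 0 0 0 0 0 0"
}}

```text
clock: 6.05
position: [0.629, 0.0456, 0.1927]
ee_rot: [1.696, 1.239, 0.789]
force: [1.0, 1.9, -0.4]
width: 0.362
```

Opening is 33 mm, which matches the 34 mm cylinder. I'll lift slowly to 30 mm.

{"api": "jog_arm", "payload": {
  "commands": "1 0 0 0.01 0 0 0;1 0 0 0.01 0 0 0;1 0 0 0.015 0 0 0;1 0 0 0.015 0 0 0;1 0 0 0 0 0 0"
}}

```text
clock: 6.55
position: [0.629, 0.0449, 0.2086]
ee_rot: [1.696, 1.237, 0.789]
force: [0.5, 0.1, -4.5]
width: 0.36
```

{"api": "jog_arm", "payload": {
  "commands": "1 0 0 0.015 0 0 0;1 0 0 0.015 0 0 0;1 0 0 0.01 0 0 0;1 0 0 0.01 0 0 0;1 0 0 0 0 0 0"
}}

```text
clock: 7.05
position: [0.629, 0.045, 0.2234]
ee_rot: [1.696, 1.237, 0.789]
force: [0.2, 0.3, -4.2]
width: 0.362
```

```bash
python3 -c "
from plan import *
plan((.612,.0506,.230),-18,25,.0,1)
a,W,*_=snap('side')
q=W[(np.hypot(W[...,0]-.612,W[...,1]-.0506)<.025)&(W[...,2]>.06)&(W[...,2]<.19)]; print(len(q),q.min(0),q.mean(0) if len(q) else 0)
cv2.imwrite('pics/c4.png',cv2.resize(a[170:350,190:370,::-1],(560,560)))"
```

```text
t 7.05 pos [0.629  0.045  0.2234] q [-0.55  0.39 -0.06  2.45  2.08  0.99 -1.27] d mm [-0.7  0.3 -1.4] w deg [ 0.   0.1 -0.2] F [ 0.2  0.3 -4.2] wid 0.362
1 rows of: 1 -0.0022 0.0009 -0.0046 0.0001 0.0002 -0.0006
144 [0.59502023 0.05182019 0.07695121] [0.6073469  0.06294852 0.11530693]
```

View pics/c4.png

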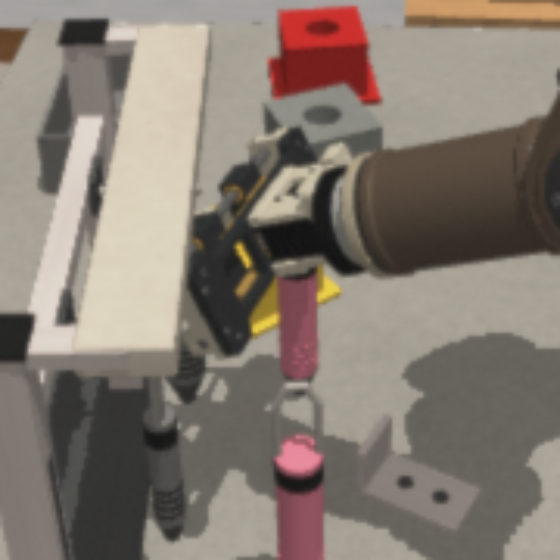

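The slim driver still hangs and the thick one has risen 30 mm; the wrist reads about 4.2 N, matching 0.4 kg. Next I withdraw along the stand's -x.

{"api": "jog_arm", "payload": {
  "commands": "1 -0.033 -0.0026 0 0 0 0;1 -0.033 -0.0026 0 0 0 0;1 -0.033 -0.0026 0 0 0 0;1 -0.033 -0.0026 0 0 0 0;1 0 0 0 0 0 0"
}}

```text
clock: 7.6
position: [0.5878, 0.0417, 0.2223]
ee_rot: [1.696, 1.24, 0.787]
force: [0.7, -0.2, -4.6]
width: 0.362
```

{"api": "jog_arm", "payload": {
  "commands": "1 -0.033 -0.0026 0 0 0 0;1 -0.033 -0.0026 0 0 0 0;1 -0.033 -0.0026 0 0 0 0;1 -0.033 -0.0026 0 0 0 0;1 0 0 0 0 0 0"
}}

```text
clock: 8.1
position: [0.5542, 0.0395, 0.2205]
ee_rot: [1.697, 1.241, 0.786]
force: [1.2, -0.4, -5.9]
width: 0.362
```

```bash
python3 -c "
from plan import *
plan((.528,-.385,.42),-18,25,.0,1)
a,W,*_=snap('side');b,W2,*_=snap('top')
a=cv2.resize(a[150:350,190:390,::-1],(400,400));b=cv2.resize(b[130:290,150:310,::-1],(400,400));cv2.imwrite('pics/c5.png',np.hstack([a,b]))"
```

```text
t 8.1 pos [0.5542 0.0395 0.2205] q [-0.26  0.39 -0.57  2.57  1.93  1.23 -1.24] d mm [  -9.8 -429.8  191.4] w deg [ 0.1 -0.2 -0.3] F [ 1.2 -0.4 -5.9] wid 0.362
11 rows of: 1 -0.003 -0.1302 0.058 0.0 -0.0 -0.0001
```

View pics/c5.png

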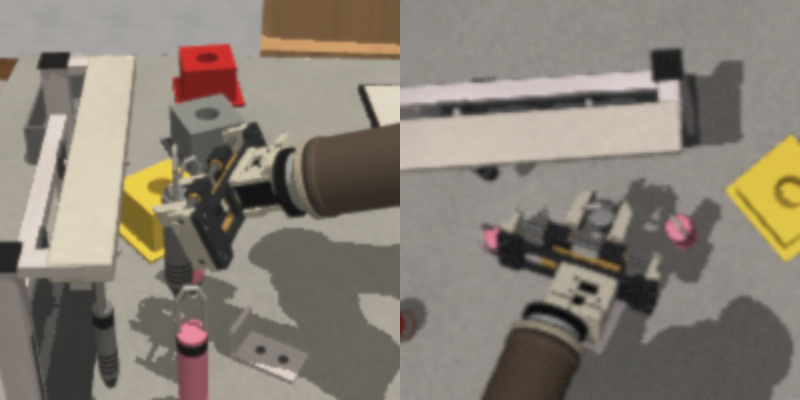

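The driver is off its hook at about (600,215) in the right pane, clear of the lamp. Now straight up.

{"api": "jog_arm", "payload": {
  "commands": "1 0 0 0.05 0 0 0;1 0 0 0.1 0 0 0;1 0 0 0.12 0 0 0;1 0 0 0.12 0 0 0;1 0 0 0.12 0 0 0"
}}

```text
clock: 8.7
position: [0.5547, 0.0386, 0.3757]
ee_rot: [1.695, 1.239, 0.787]
force: [0.3, 0.4, -5.2]
width: 0.363
```

{"api": "jog_arm", "payload": {
  "commands": "1 0 0 0.12 0 0 0;1 0 0 0.05 0 0 0;1 0 0 0 0 0 0;1 0 0 0 0 0 0;1 0 0 0 0 0 0"
}}

```text
clock: 9.2
position: [0.5545, 0.0389, 0.4229]
ee_rot: [1.695, 1.243, 0.783]
force: [-0.6, 0.8, -4.6]
width: 0.359
```

```bash
python3 -c "
from plan import *
plan((.528,-.385,.42),-36,25,.0,1)"
```

```text
t 9.2 pos [0.5545 0.0389 0.4229] q [-0.15 -0.12 -0.51  2.29  1.45  0.81 -0.44] d mm [ -12.6 -434.   -11. ] w deg [  0.2  -0.3 -18.3] F [-0.6  0.8 -4.6] wid 0.359
10 rows of: 1 -0.0042 -0.1447 -0.0037 0.0001 -0.0001 -0.0051
```

{"api": "jog_arm", "payload": {
  "commands": "1 -0.01 -0.08 0 0 0 -0.003;1 -0.01 -0.1 0 0 0 -0.005;1 -0.004 -0.12 0 0 0 -0.005;1 -0.004 -0.12 0 0 0 -0.005;1 -0.004 -0.12 0 0 0 -0.005"
}}

```text
clock: 9.7
position: [0.5446, -0.1242, 0.4226]
ee_rot: [1.764, 1.106, 0.695]
force: [0.7, 0.3, -5.2]
width: 0.361
```

{"api": "jog_arm", "payload": {
  "commands": "1 0 -0.12 0 0 0 -0.005;1 0 -0.12 0 0 0 -0.005;1 0 -0.12 0 0 0 -0.005;1 0 -0.12 0 0 0 -0.005;1 0 -0.1 0 0 0 -0.004"
}}

```text
clock: 10.2
position: [0.5444, -0.2985, 0.4222]
ee_rot: [1.827, 0.961, 0.602]
force: [0.9, 0.6, -4.5]
width: 0.359
```

```bash
python3 -c "
from plan import *
plan((.528,-.385,.35),-36,25,.0,1)"
```

```text
t 10.2 pos [ 0.5444 -0.2985  0.4222] q [ 0.16 -0.12  0.03  2.3   1.9   0.4  -0.53] d mm [ -2.5 -96.6 -80.2] w deg [ 0.1 -0.4 -1.2] F [ 0.9  0.6 -4.5] wid 0.359
3 rows of: 1 -0.0027 -0.1074 -0.0891 0.0001 -0.0004 -0.0012
```

{"api": "jog_arm", "payload": {
  "commands": "1 -0.002 -0.107 -0.04 0 -0.0004 -0.001;1 -0.002 -0.107 -0.1 0 -0.0004 -0.001;1 -0.003 -0.107 -0.11 0 -0.0004 -0.0013;1 0 0 -0.11 0 0 0;1 0 0 -0.07 0 0 0"
}}

```text
clock: 10.7
position: [0.543, -0.3675, 0.321]
ee_rot: [1.827, 0.937, 0.593]
force: [-1.0, 0.2, -5.2]
width: 0.365
```

{"api": "jog_arm", "payload": {
  "commands": "1 0 0 0 0 0 0;1 0 0 0 0 0 0;1 0 0 0 0 0 0;1 0 0 0 0 0 0;1 0 0 0 0 0 0"
}}

```text
clock: 11.2
position: [0.5445, -0.3685, 0.3274]
ee_rot: [1.82, 0.931, 0.597]
force: [0.8, -0.3, -4.2]
width: 0.362
```

```bash
cat > meas.py <<'E'
from plan import *
from scipy.optimize import least_squares
plan((.528,-.385,.27),-36,25,.0,1)
s=status.observe(); M=Ro.from_rotvec(s['ee_rot']).as_matrix(); g=s['position']-.019*M[:,2]
for n in('side','top'):
    p,W,*_=snap(n,n+'6.png')
    m=(np.hypot(W[...,0]-g[0],W[...,1]-g[1])<.028)&(W[...,2]<g[2]-.03)&(W[...,2]>g[2]-.12)&(W[...,2]>.09); q=W[m]
    if len(q)<20: print(n,len(q)); continue
    f=lambda v: np.hypot(q[:,0]-v[0]-v[2]*(q[:,2]-g[2]),q[:,1]-v[1]-v[3]*(q[:,2]-g[2]))-.017
    r=least_squares(f,[g[0],g[1],0,0],loss='soft_l1',f_scale=.002); print(n,len(q),'grasp',g.round(4),'axis@grasp',r.x[:2].round(4),'slope',r.x[2:].round(3),np.abs(r.fun).mean().round(4))
E
python3 meas.py; python3 -c "
import cv2,numpy as np
a=cv2.imread('pics/side6.png');b=cv2.imread('pics/top6.png')
a=cv2.resize(a[100:260,220:380],(400,400));b=cv2.resize(b[150:270,300:420],(400,400));cv2.imwrite('pics/c6.png',np.hstack([a,b]))"
```

```text
t 11.2 pos [ 0.5445 -0.3685  0.3274] q [ 0.17  0.11  0.25  2.41  2.78  0.54 -1.36] d mm [ -2.5 -26.7 -65.5] w deg [ 0.6  0.5 -0. ] F [ 0.8 -0.3 -4.2] wid 0.362
2 rows of: 1 -0.0042 -0.0444 -0.1091 0.0009 0.0007 -0.0
side 199 grasp [ 0.5305 -0.3583  0.3352] axis@grasp [ 0.532  -0.3579] slope [0.008 0.017] 0.0014
top 35 grasp [ 0.5305 -0.3583  0.3352] axis@grasp [ 0.5314 -0.3541] slope [-0.005  0.006] 0.0004
```

View pics/c6.png

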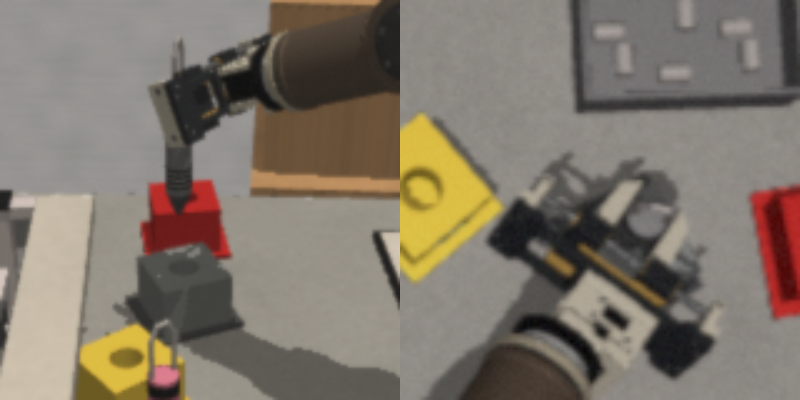

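The driver hangs upright in the grip, nose at about (178,205) in the left pane, still about 27 mm short of the dock in y. I'll close that and go lower.

{"api": "jog_arm", "payload": {
  "commands": "1 -0.004 -0.03 -0.03 0.0008 0.0006 0;1 -0.002 -0.03 -0.04 0.0008 0.0006 0;1 -0.002 -0.029 -0.04 0 0 0;1 0 0 -0.04 0 0 0;1 0 0 -0.03 0 0 0"
}}

```text
clock: 11.8
position: [0.5416, -0.3956, 0.2717]
ee_rot: [1.834, 0.935, 0.594]
force: [0.2, -0.1, -5.4]
width: 0.364
```

{"api": "jog_arm", "payload": {
  "commands": "1 0 0 0 0 0 0;1 0 0 0 0 0 0;1 0 0 0 0 0 0;1 0 0 0 0 0 0;1 0 0 0 0 0 0"
}}

```text
clock: 12.3
position: [0.542, -0.3951, 0.2727]
ee_rot: [1.833, 0.935, 0.595]
force: [0.8, 0.2, -4.6]
width: 0.365
```

```bash
cat >> meas.py <<'E'
    if n=='side':
        m=(abs(W[...,2]-.08)<.005)&(np.hypot(W[...,0]-.528,W[...,1]+.385)<.08); r=cv2.minAreaRect(W[m][:,:2].astype(np.float32)); print('dock side',r)
S=np.load('/tmp/side.npz')['W']; m=(abs(S[...,2]-.08)<.005)&(np.hypot(S[...,0]-.528,S[...,1]+.385)<.08); print('dock side initial',cv2.minAreaRect(S[m][:,:2].astype(np.float32)))
E
python3 meas.py
```

```text
t 12.3 pos [ 0.542  -0.3951  0.2727] q [ 0.28  0.25  0.23  2.44  3.    0.68 -1.56] d mm [ -0.   -0.  -10.8] w deg [ 0.1 -0.  -0. ] F [ 0.8  0.2 -4.6] wid 0.365
1 rows of: 1 -0.0001 -0.0 -0.0359 0.0002 -0.0 -0.0001
side 165 grasp [ 0.528  -0.385   0.2808] axis@grasp [ 0.5289 -0.3846] slope [0.008 0.003] 0.0017
dock side ((0.5277034044265747, -0.3888782858848572), (0.1015641912817955, 0.10737520456314087), 25.49266815185547)
top 24 grasp [ 0.528  -0.385   0.2808] axis@grasp [ 0.5284 -0.3806] slope [-0.006  0.003] 0.0004
dock side initial ((0.5283759832382202, -0.390107125043869), (0.10076486319303513, 0.10949066281318665), 27.778093338012695)
```

{"api": "jog_arm", "payload": {
  "commands": "1 -0.002 -0.005 -0.03 0 0 0;1 0 0 -0.035 0 0 0;1 0 0 -0.035 0 0 0;1 0 0 -0.035 0 0 0;1 0 0 0 0 0 0"
}}

```text
clock: 12.9
position: [0.5409, -0.3964, 0.23]
ee_rot: [1.836, 0.937, 0.593]
force: [0.1, -0.8, -3.9]
width: 0.363
```

{"api": "jog_arm", "payload": {
  "commands": "1 0 0 -0.02 0 0 0;1 0 0 -0.02 0 0 0;1 0 0 -0.02 0 0 0;1 0 0 -0.02 0 0 0;1 0 0 0 0 0 0"
}}

```text
clock: 13.4
position: [0.541, -0.3965, 0.2064]
ee_rot: [1.835, 0.937, 0.594]
force: [-0.1, -0.2, -4.5]
width: 0.363
```

```bash
python3 meas.py
```

```text
t 13.4 pos [ 0.541  -0.3965  0.2064] q [ 0.33  0.43  0.19  2.49  3.04  0.9  -1.63] d mm [ 1.   1.4 55.6] w deg [ 0.  -0.1 -0. ] F [-0.1 -0.2 -4.5] wid 0.363
2 rows of: 1 0.0016 0.0023 0.0926 0.0 -0.0002 -0.0
side 151 grasp [ 0.5271 -0.3864  0.2144] axis@grasp [ 0.5265 -0.3846] slope [-0.003  0.02 ] 0.0014
dock side ((0.5275700688362122, -0.3898465931415558), (0.10157165676355362, 0.10537024587392807), 25.74166488647461)
top 24 grasp [ 0.5271 -0.3864  0.2144] axis@grasp [ 0.5284 -0.3821] slope [0.006 0.003] 0.0003
dock side initial ((0.5283759832382202, -0.390107125043869), (0.10076486319303513, 0.10949066281318665), 27.778093338012695)
```

{"api": "jog_arm", "payload": {
  "commands": "1 0 0 -0.015 0 0 0;1 0 0 -0.015 0 0 0;1 0 0 -0.015 0 0 0;1 0 0 -0.015 0 0 0;1 0 0 0 0 0 0"
}}

```text
clock: 14.0
position: [0.541, -0.3966, 0.1886]
ee_rot: [1.835, 0.936, 0.594]
force: [0.3, -1.3, -4.3]
width: 0.364
```

{"api": "jog_arm", "payload": {
  "commands": "1 0 0 -0.015 0 0 0;1 0 0 -0.015 0 0 0;1 0 0 -0.015 0 0 0;1 0 0 0 0 0 0;1 0 0 0 0 0 0"
}}

```text
clock: 14.5
position: [0.541, -0.3967, 0.1757]
ee_rot: [1.835, 0.936, 0.594]
force: [-0.6, -1.1, -4.9]
width: 0.364
```

{"api": "jog_arm", "payload": {
  "commands": "1 0 0 -0.013 0 0 0;1 0 0 -0.013 0 0 0;1 0 0 -0.013 0 0 0;1 0 0 -0.013 0 0 0;1 0 0 0 0 0 0"
}}

```text
clock: 15.0
position: [0.5411, -0.3966, 0.1596]
ee_rot: [1.835, 0.936, 0.594]
force: [0.8, -1.9, -4.1]
width: 0.362
```

{"api": "jog_arm", "payload": {
  "commands": "1 0 0 -0.006 0 0 0;1 0 0 -0.006 0 0 0;1 0 0 0 0 0 0;1 0 0 0 0 0 0;1 0 0 0 0 0 0"
}}

```text
clock: 15.5
position: [0.5411, -0.3967, 0.1568]
ee_rot: [1.834, 0.936, 0.594]
force: [0.4, -1.1, -5.5]
width: 0.359
```

{"api": "jog_arm", "payload": {
  "commands": "1 0 0 -0.004 0 0 0;1 0 0 -0.004 0 0 0;1 0 0 0 0 0 0;1 0 0 0 0 0 0;1 0 0 0 0 0 0"
}}

```text
clock: 16.0
position: [0.5416, -0.3969, 0.1552]
ee_rot: [1.833, 0.935, 0.595]
force: [-0.4, -0.6, 1.2]
width: 0.362
```

{"api": "jog_arm", "payload": {
  "commands": "1 0 0 -0.004 0 0 0;1 0 0 0 0 0 0;1 0 0 0 0 0 0;1 0 0 0 0 0 0;1 0 0 0 0 0 0"
}}

```text
clock: 16.5
position: [0.5422, -0.3973, 0.1552]
ee_rot: [1.83, 0.933, 0.597]
force: [-0.4, -0.3, 7.0]
width: 0.361
```

Contact at grasp z 0.163 m, which matches the seated height, with the reading swinging from -4.5 N to +7 N. Releasing now.

{"api": "jog_arm", "payload": {
  "commands": "0.25 0 0 0.002 0 0 0;0 0 0 0 0 0 0;-0.3 0 0 0 0 0 0;-0.6 0 0 0 0 0 0;-0.6 0 0 0 0 0 0"
}}

```text
clock: 17.0
position: [0.5411, -0.3965, 0.1537]
ee_rot: [1.834, 0.936, 0.594]
force: [-0.4, -0.4, -0.0]
width: 0.677
```

{"api": "jog_arm", "payload": {
  "commands": "-0.6 0 0 0 0 0 0;-0.6 0 0 0 0 0 0;-0.6 0 0 0 0 0 0;-0.6 0 0 0 0 0 0;-0.6 0 0 0 0 0 0"
}}

```text
clock: 17.5
position: [0.5412, -0.3966, 0.1539]
ee_rot: [1.834, 0.936, 0.595]
force: [0.2, 0.6, 0.5]
width: 0.802
```

```bash
python3 -c "
from plan import *
plan((.527,-.3865,.1632),-36,25,.13,-.6)"
```

```text
t 17.5 pos [ 0.5412 -0.3966  0.1539] q [ 0.35  0.59  0.16  2.51  3.04  1.08 -1.67] d mm [-95.6  69.3  56.2] w deg [ 0. -0. -0.] F [0.2 0.6 0.5] wid 0.802
3 rows of: -0.6 -0.1062 0.077 0.0624 0.0 -0.0 -0.0
```

{"api": "jog_arm", "payload": {
  "commands": "-0.6 -0.027 0.02 0.025 0 0 0;-0.6 -0.027 0.02 0.05 0 0 0;-0.6 -0.027 0.02 0.05 0 0 0;-0.6 -0.027 0.02 0.05 0 0 0;-0.6 -0.027 0.02 0.05 0 0 0"
}}

```text
clock: 18.0
position: [0.5007, -0.3657, 0.2228]
ee_rot: [1.832, 0.937, 0.594]
force: [-0.7, -0.9, -0.4]
width: 0.798
```

{"api": "jog_arm", "payload": {
  "commands": "-0.6 -0.04 0.03 0.08 0 0 0;-0.6 -0.04 0.03 0.1 0 0 0;-0.6 -0.04 0.03 0.1 0 0 0;-0.6 -0.04 0.03 0.1 0 0 0;-0.6 0 0 0 0 0 0"
}}

```text
clock: 18.5
position: [0.4513, -0.3299, 0.3407]
ee_rot: [1.826, 0.933, 0.595]
force: [0.9, -0.1, 0.2]
width: 0.796
```

```bash
python3 - <<'E'
from plan import *
from scipy.optimize import least_squares
plan((.527,-.3865,.1632),-36,25,.13,-.6)
a,W,*_=snap('side','side9.png');b,W2,*_=snap('top','top9.png')
for X in(W,W2):
    m=(np.hypot(X[...,0]-.528,X[...,1]+.385)<.03)&(X[...,2]>.1)&(X[...,2]<.26);q=X[m]
    print('driver',len(q),q.min(0).round(3),q.max(0).round(3))
    if len(q)>20: 
        k=q[q[:,2]<.172]; print(len(k), least_squares(lambda v:np.hypot(k[:,0]-v[0]-v[2]*(k[:,2]-.13),k[:,1]-v[1]-v[3]*(k[:,2]-.13))-.017,[.528,-.385,0,0],loss='soft_l1',f_scale=.002).x.round(3) if len(k)>20 else '')
        k=q[q[:,2]>.155]; print(np.percentile(k[:,2],[10,50,90]).round(3))
for f,X,c in(('side',W,(.60,.2)),('side',W,(.5284,-.044)),('side',W,(.51,.19))):
    O=np.load('/tmp/%s.npz'%f)['W']
    for Y in(O,X):
        q=Y[(np.hypot(Y[...,0]-c[0],Y[...,1]-c[1])<.03)&(Y[...,2]>.05)&(Y[...,2]<.23)];print(c,len(q),q.mean(0).round(4))
cv2.imwrite('pics/f.png',np.hstack([cv2.resize(a[80:360,180:460,::-1],(400,400)),cv2.resize(b[110:310,110:450,::-1],(400,236)) if 0 else cv2.resize(b[110:390,130:410,::-1],(400,400))]))
E
```

```text
t 18.5 pos [ 0.4513 -0.3299  0.3407] q [ 0.79 -0.07 -0.36  2.53  2.77  0.49 -1.34] d mm [  -5.6    2.5 -130.6] w deg [0.4 0.3 0. ] F [ 0.9 -0.1  0.2] wid 0.796
3 rows of: -0.6 -0.0063 0.0028 -0.1451 0.0004 0.0002 0.0
driver 282 [ 0.51  -0.407  0.1  ] [ 0.544 -0.366  0.238]
195 [ 0.527 -0.387  0.007  0.01 ]
[0.16  0.173 0.226]
driver 148 [ 0.511 -0.398  0.101] [ 0.545 -0.365  0.242]
61 [ 0.529 -0.383  0.015 -0.007]
[0.168 0.175 0.234]
(0.6, 0.2) 437 [0.5981 0.2072 0.1673]
(0.6, 0.2) 437 [0.5982 0.2072 0.1671]
(0.5284, -0.044) 593 [ 0.5272 -0.0341  0.1324]
(0.5284, -0.044) 597 [ 0.5273 -0.0342  0.1328]
(0.51, 0.19) 802 [0.509  0.193  0.1349]
(0.51, 0.19) 798 [0.5089 0.193  0.1346]
```

View pics/f.png

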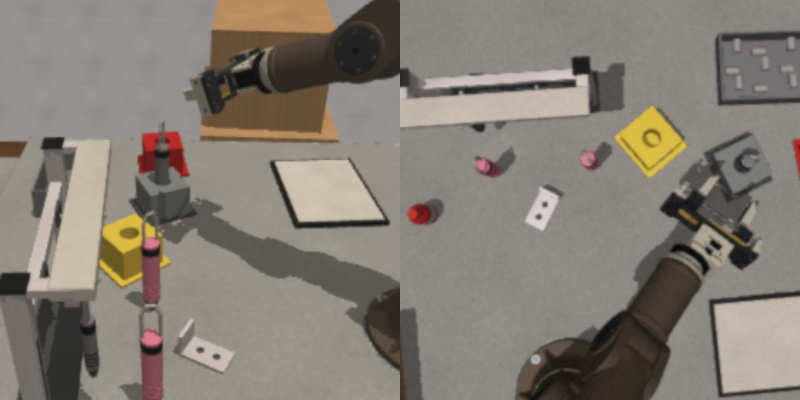

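The driver stands in the grey dock ((162,165) left, (747,160) right). Its cylinder top is at 0.175 m and its bail top at 0.24 m, so it is fully seated. Nothing else has moved and the gripper is clear.

```bash
python3 -c "
from cell import arm; print(arm.sign_off())"
```

```text
the job is handed in; nothing more can be done
None
```

The thicker screwdriver is fully seated nose down in the grey charging dock, released, and the job is handed in at about 18.6 s of the 54 s allowed. I gripped it on the right-hand hook, lifted it 30 mm, drew it off away from the lamp, and lowered it slowly into the hole.

**Seating:** the cylinder top measures about 0.175 m and the bail top about 0.24 m, as expected for full seating. It stands within about 1° of upright, and the gripper is well clear.

**Surroundings:** the slim screwdriver and both pink look-alikes are where they were, to within about 0.5 mm. I only looked at the bottle, bracket and lamp in the final pictures, without measuring them; they look untouched. The force readings showed no bump: the highest, about 7 N, was the driver touching the hole floor.

**Disagreements:**
- The two cameras differ by 2–4 mm on the driver's and dock's y position, which is about the calibration error plus edge noise. It went in without sticking.
- I described the dock as grey because that is how it appears in the images, though your list calls it black. It is the only dock-shaped block that is neither red nor yellow.

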